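# Seat a power connector in the guarded bench press

### The arm

A 6-joint arm with a two-finger parallel gripper is mounted at the origin on a cart in front of the work surface, level with it; the furniture and walls round the work are solid. World frame = base frame: x ahead of the robot, y to its left, z up, the work surface at z = 0. Lengths are in m, angles in rad, forces in N, time in s.
With the tool pointing down it reaches from about 0.3 to 0.95 m from the base axis. Payload 3.1 kg.
Tool frame: the origin (TCP) lies between the finger pads; the fingertips stand 14 mm ahead of it and the grasp point (between the pads) lies 5 mm behind it; z points along the fingers, y is the line along which they close (so a half turn about z gives the same grasp; the last joint's range is limited). The gripper opens to 85 mm and grips with 20 to 120 N. Pads are 22 mm wide; open, the fingers measure 114 mm over their backs; the gripper's body (76 mm by 85 mm) begins 54 mm behind the grasp point. The pads swing forward as they close: fully open they stand 13 mm farther back than shut.
Start: joints at [1.222, 0.308, 1.634, -0, 1.2, -0.07], TCP at [0.172, 0.601, 0.245] pointing down, gripper open.
Joint ranges: [-3.06, 3.06], [-0.79, 1.96], [0.05, 2.63], [-1.19, 4.34], [0.05, 2.64], [-2.94, 2.94]. Speed limits (rad/s): [2.79, 2.79, 3.14, 3.14, 3.14, 3.14].

### API

Orientations are given as a unit quaternion [w, x, y, z].
In Python, from plant import manip, imaging gives the robot as it stands.
- The arm moves only by the tool send_rows, never from a script. Its argument "targets" is a list of rows, each a list of 3 entries, a list of its own where there are three numbers: the opening, from 0 (shut) to 1 (fully open), then the shift along the tool's x, y, z in normalised numbers (1 is 0.6 m), then the turn, a rotation vector about the tool's x, y, z in shares of 180 degrees (1.0 is 180 degrees). In form: [[claw, [dx, dy, dz], [rx, ry, rz]], ...]. A call has 1 to 5 rows; each row is the pose to reach, as a shift and turn from the pose commanded when the call began, along the tool's axes at that moment; what a row does not reach only later rows make up. A row lasts 1/10 s, in which the tool goes at most 50 mm and 8.59 degrees, less where a joint would pass 70% of its speed; a pose out of reach is approached as far as the arm can. A call with a gripper value outside its range is refused whole. The fingers move at their own pace and stop on an object; "squeeze" is the grip in N (left out, the last holds). Time passes only in rows, so rows that repeat a pose let the fingers close. It gives the time, the measured TCP pose, the force, the opening and the grip force at its end, in the units of the state.
- manip.get_state(): the state, without advancing time (a new reading comes with each control period).
- imaging.get_image(name): name is "scene" or "top"; returns a dict with "color" (384x512x3 uint8, blue, green, red), "vertical_fov" (degrees; the focal length in pixels is half the picture's height over the tangent of half this angle, whatever the lens; pixels are square), "cx", "cy" (the principal point, pixels), "dist_coeffs" ([k1, k2, p1, p2, k3] as OpenCV has them; the pictures are not rectified), "camera_from_world" (4x4, takes a point from world to camera coordinates). Camera axes: x right, y up, looking along -z (the intrinsics and any distortion apply to the point x, -y, -z); pixel columns grow to the right and rows downward; lengths in m; the calibration is good to about 2 mm. A picture is of the moment at which its call begins. There is no depth.
- manip.hand_in(): hands the job in; it is judged then, once.
The state is a dict: "time": time; "joint_positions": joint angles; "qvel": joint speeds; "effort": joint torques, N m; "eef_pos": TCP position; "eef_rot": TCP orientation; "ft_force": force on the tool from outside, world axes, zero at the start; "wrist_torque": the same for the moment, N m; "gripper_width": finger opening in m; "grasp_force": force on a finger pad.
Only numpy, scipy, OpenCV 4.12 (cv2) and the standard library are available. Lean on these libraries where they do the work, as an engineer would, in place of code of your own. Each camera call takes 0.05 s, during which the arm holds its last target. There are 200 camera calls.

### The job

Seat the white connector on its board with the guarded bench press: push the shuttle in by its push plate until it stops under the ram, then reach through the window in the top of the guard and press the lever pad all the way down so that the ram drives the connector fully home. Let the lever come back up, then push the shuttle out again from the inner side of the plate to its outer stop, so that the finished board can be taken. Use fingertips only and pinch nothing; touch neither the guard nor the connector, and leave the things lying round the press where they are.

Things in the scene. Friction and masses are not known exactly. Their poses are not given: they have to be found in the camera images.
- press: Bench press, fixed. Origin: underside of its base at desk level; x points from its front to its back, y to the left, z up; turned up to 0.22 rad. Base and guard: x -0.11 to 0.125, y -0.075 to 0.075, up to z 0.175 m. A steel bed 75 mm wide, at most 33 mm high, runs along x = 0.025 from the guard's right side out to y = -0.30; the shuttle slides on it.
- guard: The guard round the press: aluminium posts, clear side panels, and an aluminium top sheet whose upper face is at z = 0.175 (m, press frame). It must not be touched. Origin and axes as the press.
- window (a point): Centre of the window in the top sheet, on the sheet's upper face, 175 mm above the desk, at x = -0.045, y = 0 of the press. The clear opening inside the black edge trim is 75 mm square, sides along the press's x and y axes; the trim stands 1 mm above the sheet. Shut fingers pass through it from above.
- lever_pad: Flat steel pad with black ribs at the end of the press's lever, 64 mm (x) by 66 mm (y), right below the window. Origin: centre of its upper face; at rest this is 12 mm below the sheet's upper face (163 mm above the desk). Pressed fully it sinks 19 to 21 mm and moves 2 mm towards the back of the press.
- lever (a joint): Lever angle, rad: 0 up (at rest, spring), fully down 0.15 to 0.16 with the connector under the ram (0.165 without). The pad needs about 2 N at first, 3 N at the bottom; driving the connector adds about 5 N from 0.05 rad on, so up to about 8 N is felt before the stop. Released, it rises by itself within 0.5 s.
- shuttle (a joint): Shuttle travel, m: 0 at its outer stop (right), 0.11 home under the ram; grows along the press's y axis (to the left). Friction about 2.5 N, light damping (8 N s/m); it stays where it is left.
- plate_outer: Black rubber face on the outer (-y) side of the shuttle's upright push plate: push it towards +y of the press to send the shuttle in. Origin: middle of the face, 68 mm above the desk, 1 mm beneath the surface; axes as the press. Face 92 mm (x) by 40 mm (z); plate 100 mm wide, 14 mm thick over both faces, from 34 to 92 mm above the desk.
- plate_inner: The same rubber face on the inner (+y) side of the push plate: push it towards -y to send the shuttle out. Origin: middle of the face, 1 mm beneath the surface, 12 mm from the outer one's. With the shuttle home it stands 92 mm from the guard's right side; between them is only the shuttle's tongue, 24 mm wide, top 38 mm above the desk.
- housing: White nylon connector housing, 13 x 34 x 15 mm, standing on its pin header on the small board in the shuttle (165 mm in from the push plate), its top about 66 mm above the desk. It must not be touched by the robot. Origin at the middle of the side that faces the front of the press, half way up.
- connector (a joint): How far the connector has gone down on its header, m: 0 to 0.0008 at the start, 0.006 fully home. Press fit of about 12 N: it stays where it is pressed.
- spare_long: Loose spare white connector, 15 x 28 x 13 mm, lying on the desk in front of the bed. Leave alone.
- spare_short: Loose spare white connector, 15 x 23 x 13 mm, lying on the desk between bed and guard corner. Leave alone.
- tweezers: Loose steel tweezers, 126 mm long, 8 mm high, on the desk in front of the press. Leave alone.
- bit_case: Loose beige snap case, 57 x 86 x 28 mm, on the left of the press. Leave alone.
- tape_roll: Loose roll of black tape, 53 mm across, 19 mm high, behind the bed. Leave alone.
- driver: Loose red-handled screwdriver, 143 mm long, 18 mm thick, on the desk farther right. Leave alone.

How it is judged:
On the way, in this order (a step that is already met when the one before it is completed fails the run):
1. the shuttle is pushed home under the ram (travel over 106 mm) (value of joint shuttle above 0.106 m), for 0.2 s.
2. the fingers hold the lever pad down and the connector is home (over 5 of 6 mm) (value of joint lever above 0.125 rad and value of joint connector above 0.005 m and contact force between the fingers and lever_pad above 1 N), for 0.2 s.
At the end, for the whole second after the job is handed in: The connector is at least 5 of its 6 mm down, the lever is up again (under 0.02 rad), and the shuttle rests at its outer stop (within 6 mm) (value of joint connector above 0.005 m and value of joint lever below 0.02 rad and value of joint shuttle below 0.006 m and velocity of joint shuttle between -0.005 and 0.005 m/s); the robot touches nothing.
It fails at once if the robot touches the guard (over 1 N) (contact force between any of the fingers, the arm and guard above 1 N).
It fails at once if the robot touches the connector itself (over 1 N) (contact force between any of the fingers, the arm and housing above 1 N).
It fails at once if the push plate is pinched (fingers press on both faces at once) (contact force between the fingers and plate_outer above 1 N and contact force between the fingers and plate_inner above 1 N).
It fails at once if a loose thing round the press is moved by more than 20 mm (distance of any of spare_long, spare_short, tweezers, bit_case, tape_roll, driver from where it was at the start of the episode above 0.02 m).
It also fails if it takes over 58 s, if anything falls off the work surface, if the arm or the gripper's body presses on something with over 40 N, if the wrist force passes 120 N, or if a joint passes its speed limit or range.

## Working session

There is one attempt and no reset: what is moved stays moved. The work goes in short steps, Python scripts to look and compute and a tool call to move; the robot and the scene stay as the last step left them, time stands still between calls to the robot, and variables do not carry over. Pictures are saved under pics/ and viewed, at most 10 in all, crops included, and the job is handed in when it is done.

Besides the shell and the picture viewer there is one more tool, called after "Request:" in YAML: its name, and indented under it one key for each argument. send_rows: Moves the arm, as the interface text tells. Its arguments: {"type":"object","properties":{"targets":{"type":"array","items":{"type":"array"}},"squeeze":{"type":"number"}},"required":["targets"]}

```bash
mkdir -p pics; python3 - <<'E'
from plant import manip, imaging
import cv2,json
for n in ("scene","top"):
    d=imaging.get_image(n); cv2.imwrite(f"pics/{n}0.png",d["color"])
    print(n,d["vertical_fov"],d["cx"],d["cy"],d["dist_coeffs"],d["camera_from_world"])
print(manip.get_state())
E
```

```text
scene 51.61231066092101 251.26993928087273 192.13125740086792 [-0.03539099  0.          0.          0.          0.        ] [[ 0.58149116 -0.81346489  0.01195425 -0.41704881]
 [ 0.41383983  0.30841306  0.85651502 -0.28810432]
 [-0.70043174 -0.49310877  0.51598364 -0.7490541 ]
 [ 0.          0.          0.          1.        ]]
top 48.003431410155514 250.6876486271065 192.88099545275227 [-0.12116041  0.          0.          0.          0.        ] [[-0.00459944 -0.99974923 -0.02191645 -0.09542636]
 [ 0.98114346 -0.00874659  0.19308291 -0.57696335]
 [-0.19322619 -0.02061511  0.98093764 -1.23207644]
 [ 0.          0.          0.          1.        ]]
{'time': 0.1, 'joint_positions': array([ 1.22230665e+00,  3.08896460e-01,  1.63506054e+00, -9.76289532e-06,
        1.19971935e+00, -6.96770463e-02]), 'qvel': array([ 0.00201481, -0.00144081, -0.00494915,  0.00153228, -0.0018793 ,
       -0.00079115]), 'effort': array([-6.63985611e-05, -4.16407013e+01, -2.77644897e+01, -2.01833745e-04,
        4.07567903e-03,  1.95566869e-06]), 'eef_pos': array([0.17177735, 0.60018092, 0.24417466]), 'eef_rot': array([-2.11800582e-04,  1.38953381e-01,  9.90298375e-01, -1.02009963e-03]), 'ft_force': array([0.0289696 , 0.04628565, 1.09057512]), 'wrist_torque': array([0.00732355, 0.03833918, 0.01321296]), 'grasp_force': 0.0, 'gripper_width': 0.08542378555487845}
```

View pics/scene0.png

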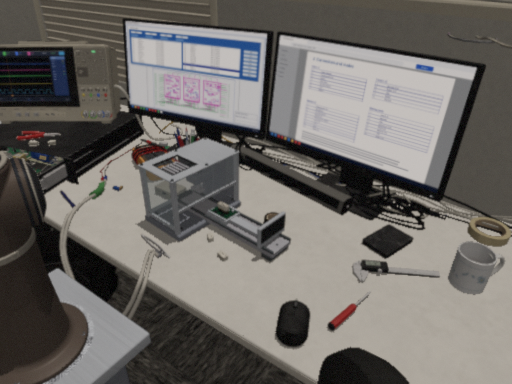

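View pics/top0.png

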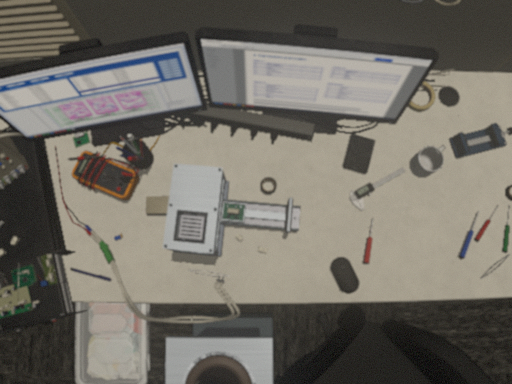

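```bash
python3 - <<'E'
import cv2
a=cv2.imread("pics/top0.png")[150:265,140:310]; cv2.imwrite("pics/topc.png",cv2.resize(a,None,fx=4.7,fy=4.7,interpolation=cv2.INTER_CUBIC))
a=cv2.imread("pics/scene0.png")[130:265,130:300]; cv2.imwrite("pics/scenec.png",cv2.resize(a,None,fx=4.4,fy=4.4,interpolation=cv2.INTER_CUBIC))
E
```

```text
(no output)
```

View pics/topc.png

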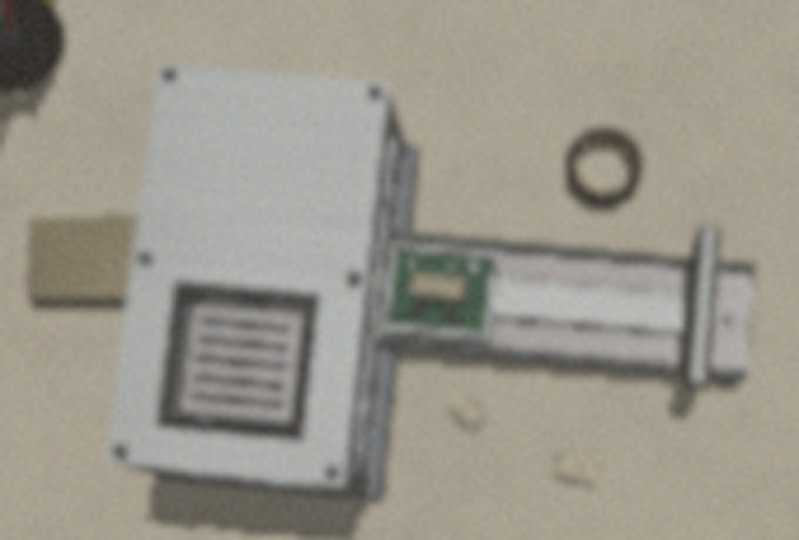

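View pics/scenec.png

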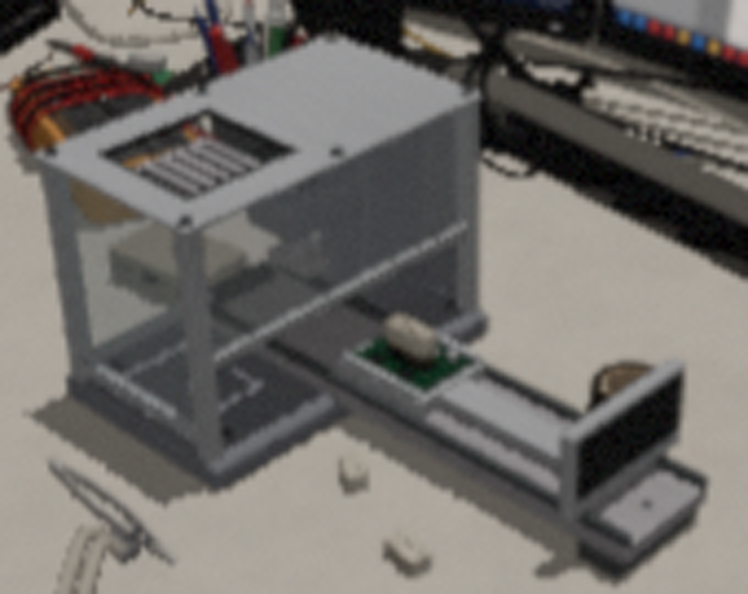

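```bash
cat > cam.py <<'E'
import numpy as np, cv2
C={"scene":(51.61231066,251.26993928,192.1312574,-0.03539099,np.array([[ 0.58149116,-0.81346489,0.01195425,-0.41704881],[0.41383983,0.30841306,0.85651502,-0.28810432],[-0.70043174,-0.49310877,0.51598364,-0.7490541]])),
"top":(48.00343141,250.68764863,192.88099545,-0.12116041,np.array([[-0.00459944,-0.99974923,-0.02191645,-0.09542636],[0.98114346,-0.00874659,0.19308291,-0.57696335],[-0.19322619,-0.02061511,0.98093764,-1.23207644]]))}
def proj(n,P):
    v,cx,cy,k,T=C[n]; f=192/np.tan(np.radians(v/2))
    p=(np.c_[np.atleast_2d(P),np.ones(len(np.atleast_2d(P)))]@T.T)*[1,-1,-1]
    return cv2.projectPoints(p,np.zeros(3),np.zeros(3),np.array([[f,0,cx],[0,f,cy],[0,0,1.]]),np.array([k,0,0,0,0]))[0][:,0]
def w(pose,P):
    x,y,a=pose; P=np.atleast_2d(P); c,s=np.cos(a),np.sin(a)
    return np.c_[x+c*P[:,0]-s*P[:,1],y+s*P[:,0]+c*P[:,1],P[:,2]]
E
cat > fit.py <<'E'
from cam import *
from scipy.optimize import least_squares
uc=lambda p,s,o:(np.array(p)+.5)/s-.5+np.array(o)
# order: BL, BR, FR, FL
sh={"top":uc([(155,66),(392,84),(347,488),(110,464)],4.7,(140,150)),"scene":uc([(330,38),(480,95),(185,225),(40,152)],4.4,(130,130))}
wi={"top":uc([(178,284),(318,296),(302,438),(160,425)],4.7,(140,150)),"scene":uc([(205,110),(298,150),(178,200),(100,153)],4.4,(130,130))}
# plate top edge outer corners: back, front
pl={"top":uc([(720,228),(712,384)],4.7,(140,150)),"scene":uc([(685,368),(575,443)],4.4,(130,130))}
def res(q,ind=False):
    pose=q[:3]; h,xb,xf,hy,yo=q[3:8]; r=[]
    W=[(-.045+a*h,b*h,.176) for a,b in((1,1),(1,-1),(-1,-1),(-1,1))]
    S=[(xb,hy,.175),(xb,-hy,.175),(xf,-hy,.175),(xf,hy,.175)]
    P=[(.025+.05,yo,.092),(.025-.05,yo,.092)]
    for i,n in enumerate(("top","scene")):
        off=q[8+2*i:10+2*i]
        for M,D in((W,wi),(S,sh),(P,pl)): r.append(proj(n,w(pose,M))-D[n]+off)
    r=np.vstack(r)
    return r if ind else np.r_[r.ravel(),(q[8:])/1.0]
s=least_squares(res,[.4,.0,-.1,.04,.11,-.11,.07,-.25]+[0]*4,loss="soft_l1",x_scale=[.1]*8+[1]*4)
print(s.x.round(4)); print(res(s.x,True).round(1).tolist())
p=s.x[:3]
print("window",w(p,[(-.045,0,.175)]),"plate outer",w(p,[(.025,s.x[7],.068)]))
E
python3 fit.py
```

```text
[ 0.5064  0.0557 -0.1008  0.0406  0.1238 -0.1085  0.0682 -0.2721  0.2443
 -0.2123 -0.312   0.2777]
[[0.0, 0.2], [-0.0, 0.4], [-0.1, 0.3], [0.1, 0.1], [1.2, -0.0], [-0.4, 0.4], [-0.3, -0.6], [-0.4, -0.7], [0.5, -0.6], [-0.5, 0.6], [0.3, -0.3], [-0.4, -0.1], [1.8, -0.2], [-0.8, 0.1], [0.1, -0.4], [0.2, 0.2], [0.1, 1.7], [-1.0, 0.4], [0.9, -1.1], [-0.2, -0.2]]
window [[0.46161508 0.06021679 0.175     ]] plate outer [[ 0.50389227 -0.21749696  0.068     ]]
```

Units first: shifts go in shares of 0.6 m and turns go in shares of 180 degrees. So -0.19 m / 0.6 = -0.3167, -0.03 m / 0.6 = -0.05, 40 degrees / 180 = 0.2222.

Request:
send_rows:
  squeeze: 40
  targets:
    - [0, [-0.0467, -0.0633, -0.01], [0, 0, 0.0444]]
    - [0, [-0.0933, -0.1267, -0.02], [0, 0, 0.0889]]
    - [0, [-0.14, -0.19, -0.03], [0, 0, 0.1333]]
    - [0, [-0.1867, -0.2533, -0.04], [0, 0, 0.1778]]
    - [0, [-0.2333, -0.3167, -0.05], [0, 0, 0.2222]]

```text
time: 0.6
eef_pos: [0.2544, 0.3777, 0.2749]
eef_rot: [0.0, 0.471, 0.882, -0.0]
ft_force: [1.4, -0.3, 0.2]
gripper_width: 0.0121
grasp_force: 0.0
```

```bash
cat > st.py <<'E'
from cam import *
from plant import manip
from scipy.spatial.transform import Rotation as R
import sys
s=manip.get_state(); q=s["eef_rot"]; r=R.from_quat([q[1],q[2],q[3],q[0]]); P=np.array([.5064,.0557,-.1008])
c,sn=np.cos(P[2]),np.sin(P[2]); d=s["eef_pos"][:2]-P[:2]
print("t",s["time"],"press xyz",[round(v,4) for v in (c*d[0]+sn*d[1],-sn*d[0]+c*d[1],s["eef_pos"][2])],"F",s["ft_force"].round(1),"w",round(s["gripper_width"],4),"q",s["joint_positions"].round(2))
m=r.as_matrix(); des=np.array([[-sn,c,0],[c,sn,0],[0,0,-1]]).T
print("turn to desired (deg)",np.degrees((r.inv()*R.from_matrix(des)).as_rotvec()).round(1))
if len(sys.argv)>3: print("shift",(m.T@(w(P,[[float(a) for a in sys.argv[1:4]]])[0]-s["eef_pos"])).round(4))
E
python3 st.py 0.025 -0.33 0.24
```

```text
t 0.6 press xyz [np.float64(-0.2832), np.float64(0.295), np.float64(0.2749)] F [ 1.4 -0.3  0.2] w 0.0121 q [ 0.88 -0.06  1.98 -0.    1.22  0.29]
turn to desired (deg) [-0.   0.  39.5]
shift [-0.6782 -0.1599  0.0354]
```

Scaled: -0.24 m / 0.6 = -0.4, -0.192 m / 0.6 = -0.32, 39.5 degrees / 180 = 0.2194.

Request:
send_rows:
  targets:
    - [0, [-0.08, -0.0183, 0], [0, 0, 0.0439]]
    - [0, [-0.16, -0.0367, 0], [0, 0, 0.0878]]
    - [0, [-0.24, -0.055, 0], [0, 0, 0.1317]]
    - [0, [-0.32, -0.0733, 0], [0, 0, 0.1756]]
    - [0, [-0.4, -0.0917, 0], [0, 0, 0.2194]]

```text
time: 1.1
eef_pos: [0.343, 0.1481, 0.2751]
eef_rot: [0.0, 0.742, 0.671, 0.0]
ft_force: [1.2, -0.2, -0.1]
gripper_width: -0.0
grasp_force: 0.0
```

```bash
python3 st.py 0.025 -0.33 0.24
```

```text
t 1.1 press xyz [np.float64(-0.1719), np.float64(0.0755), np.float64(0.2751)] F [ 1.2 -0.2 -0.1] w -0.0 q [ 0.29 -0.24  2.14  0.    1.24  0.39]
turn to desired (deg) [ 0. -0.  0.]
shift [-0.4056  0.1968  0.0352]
```

Scaled: -0.218 m / 0.6 = -0.3633, -0.174 m / 0.6 = -0.29.

Request:
send_rows:
  targets:
    - [0, [-0.0717, 0.035, 0], [0, 0, 0]]
    - [0, [-0.1433, 0.07, 0], [0, 0, 0]]
    - [0, [-0.2167, 0.105, 0], [0, 0, 0]]
    - [0, [-0.29, 0.14, 0], [0, 0, 0]]
    - [0, [-0.3633, 0.175, 0], [0, 0, 0]]

```text
time: 1.6
eef_pos: [0.4267, -0.0791, 0.2751]
eef_rot: [-0.0, 0.74, 0.672, 0.0]
ft_force: [0.5, 1.0, -0.7]
gripper_width: 0.0001
grasp_force: 0.0
```

Scaled: -0.188 m / 0.6 = -0.3133, -0.174 m / 0.6 = -0.29.

Request:
send_rows:
  targets:
    - [0, [-0.0717, 0.035, 0], [0, 0, 0]]
    - [0, [-0.1433, 0.07, 0], [0, 0, 0]]
    - [0, [-0.2167, 0.105, 0.0333], [0, 0, 0]]
    - [0, [-0.29, 0.14, 0.0667], [0, 0, 0]]
    - [0, [-0.3133, 0.1533, 0.125], [0, 0, 0]]

```text
time: 2.1
eef_pos: [0.5033, -0.2782, 0.2021]
eef_rot: [0.004, 0.741, 0.672, 0.001]
ft_force: [0.3, -0.6, -0.1]
gripper_width: -0.0001
grasp_force: 0.0
```

```bash
python3 st.py 0.025 -0.33 0.067; python3 - <<'E'
from plant import imaging
import cv2
a=imaging.get_image("top")["color"][150:285,170:340]; b=imaging.get_image("scene")["color"][110:290,190:340]
cv2.imwrite("pics/m1.png",cv2.hconcat([cv2.resize(a,(400,318),interpolation=2),cv2.resize(b,(265,318),interpolation=2)]))
E
```

```text
t 2.1 press xyz [np.float64(0.0305), np.float64(-0.3325), np.float64(0.2021)] F [ 0.3 -0.6 -0.1] w -0.0001 q [-0.58  0.25  1.8  -0.    1.08 -0.48]
turn to desired (deg) [0.4 0.3 0.2]
shift [ 0.0031 -0.0065  0.135 ]
```

View pics/m1.png

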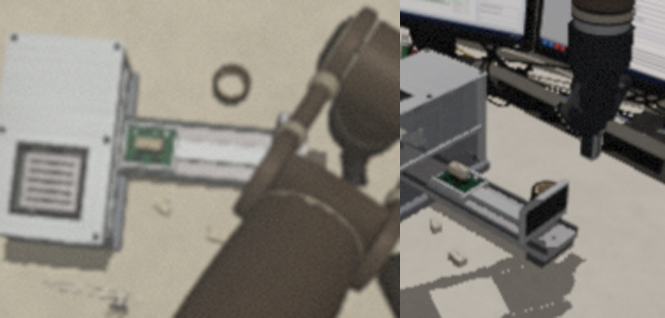

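Top and scene views show the shut fingers above and outboard of the plate, whose outer face is at about (545,210) in the montage. The path down is clear, so I'll descend.

Scaled: 0.133 m / 0.6 = 0.2217, 0.105 m / 0.6 = 0.175.

Request:
send_rows:
  targets:
    - [0, [-0.005, -0.01, 0.0567], [0, 0, 0]]
    - [0, [-0.005, -0.01, 0.1167], [0, 0, 0]]
    - [0, [-0.005, -0.01, 0.175], [0, 0, 0]]
    - [0, [-0.005, -0.01, 0.2217], [0, 0, 0]]
    - [0, [0.0167, -0.01, 0.2217], [0, 0, 0]]

```text
time: 2.7
eef_pos: [0.4922, -0.2603, 0.064]
eef_rot: [-0.004, 0.74, 0.672, -0.001]
ft_force: [-0.1, -0.2, -0.5]
gripper_width: -0.0003
grasp_force: 0.0
```

Scaled: 0.06 m / 0.6 = 0.1, 0.048 m / 0.6 = 0.08.

Request:
send_rows:
  targets:
    - [0, [0.02, 0, 0], [0, 0, 0]]
    - [0, [0.04, 0, 0], [0, 0, 0]]
    - [0, [0.06, 0, 0], [0, 0, 0]]
    - [0, [0.08, 0, 0], [0, 0, 0]]
    - [0, [0.1, 0, 0], [0, 0, 0]]

```text
time: 3.2
eef_pos: [0.5029, -0.2029, 0.0692]
eef_rot: [0.002, 0.74, 0.673, 0.001]
ft_force: [0.9, -4.0, 2.1]
gripper_width: 0.0003
grasp_force: 1.7
```

```bash
python3 st.py 0.025 -0.175 0.067
```

```text
t 3.2 press xyz [np.float64(0.0225), np.float64(-0.2576), np.float64(0.0692)] F [ 0.9 -4.   2.1] w 0.0003 q [-0.46  0.39  1.94 -0.    0.81 -0.37]
turn to desired (deg) [0.2 0.1 0.3]
shift [0.0826 0.003  0.002 ]
```

Request:
send_rows:
  targets:
    - [0, [0.025, 0, 0], [0, 0, 0]]
    - [0, [0.05, 0, 0], [0, 0, 0]]
    - [0, [0.075, 0, 0], [0, 0, 0]]
    - [0, [0.1, 0, 0], [0, 0, 0]]
    - [0, [0.1133, 0, 0], [0, 0, 0]]

```text
time: 3.7
eef_pos: [0.5073, -0.1331, 0.0669]
eef_rot: [-0.001, 0.74, 0.673, -0.0]
ft_force: [0.2, -2.8, 0.6]
gripper_width: -0.0003
grasp_force: 1.5
```

Scaled: 0.014 m / 0.6 = 0.0233, 0.01 m / 0.6 = 0.0167.

Request:
send_rows:
  targets:
    - [0, [0.0083, 0, 0], [0, 0, 0]]
    - [0, [0.0167, 0, 0], [0, 0, 0]]
    - [0, [0.0233, 0, 0], [0, 0, 0]]
    - [0, [0.0233, 0, 0], [0, 0, 0]]

```text
time: 4.1
eef_pos: [0.5078, -0.1274, 0.067]
eef_rot: [0.004, 0.738, 0.675, -0.005]
ft_force: [-4.1, -25.1, -1.7]
gripper_width: -0.0002
grasp_force: 12.6
```

```bash
python3 st.py
```

```text
t 4.1 press xyz [np.float64(0.0198), np.float64(-0.182), np.float64(0.067)] F [ -4.1 -25.1  -1.7] w -0.0002 q [-0.32  0.36  1.98 -0.02  0.79 -0.22]
turn to desired (deg) [-0.1  0.7  0.6]
```

Scaled: -0.12 m / 0.6 = -0.2, -0.075 m / 0.6 = -0.125.

Request:
send_rows:
  targets:
    - [0, [0, 0, 0], [0, 0, 0]]
    - [0, [-0.05, 0, 0], [0, 0, 0]]
    - [0, [-0.0667, 0, -0.05], [0, 0, 0]]
    - [0, [-0.0667, 0, -0.125], [0, 0, 0]]
    - [0, [-0.0667, 0, -0.2], [0, 0, 0]]

```text
time: 4.6
eef_pos: [0.5026, -0.1599, 0.1863]
eef_rot: [-0.004, 0.741, 0.672, -0.001]
ft_force: [1.3, -0.4, -0.4]
gripper_width: 0.0004
grasp_force: 0.0
```

Scaled: 0.135 m / 0.6 = 0.225, 0.09 m / 0.6 = 0.15.

Request:
send_rows:
  targets:
    - [0, [0, 0, -0.075], [0, 0, 0]]
    - [0, [0, 0, -0.1333], [0, 0, 0]]
    - [0, [0.075, -0.0217, -0.1333], [0, 0, 0]]
    - [0, [0.15, -0.0433, -0.1333], [0, 0, 0]]
    - [0, [0.225, -0.0667, -0.1333], [0, 0, 0]]

```text
time: 5.1
eef_pos: [0.4763, -0.0208, 0.2665]
eef_rot: [-0.002, 0.741, 0.672, -0.0]
ft_force: [0.7, -0.3, -0.1]
gripper_width: 0.0
grasp_force: 0.0
```

```bash
python3 st.py -0.045 0 0.22; python3 - <<'E'
from plant import imaging
import cv2
a=imaging.get_image("top")["color"][150:285,140:310]; b=imaging.get_image("scene")["color"][110:270,140:300]
cv2.imwrite("pics/m2.png",cv2.hconcat([cv2.resize(a,(480,381),interpolation=2),cv2.resize(b,(320,381),interpolation=2)]))
E
```

```text
t 5.1 press xyz [np.float64(-0.0222), np.float64(-0.0791), np.float64(0.2665)] F [ 0.7 -0.3 -0.1] w 0.0 q [-0.14 -0.    1.95  0.    1.2  -0.04]
turn to desired (deg) [-0.2 -0.1  0.2]
shift [ 0.0791 -0.0224  0.0467]
```

View pics/m2.png

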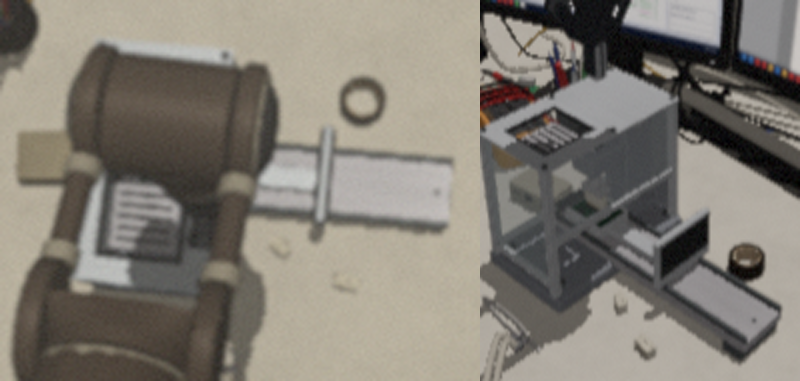

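```bash
python3 - <<'E'
from cam import *
for yo in (-.272,-.172,-.165,-.16):
    print(yo,(proj("top",w((.5064,.0557,-.1008),[(.075,yo,.092),(-.025,yo,.092)]))-[.24,-.21]-[140,150])*2.824)
E
```

```text
-0.272 [[431.57574942 135.41913891]
 [423.80548078 232.53020905]]
-0.172 [[334.25135606 126.60826573]
 [325.07360128 223.38874786]]
-0.165 [[327.45273615 125.99261056]
 [318.17735092 222.74416639]]
-0.16 [[322.59821477 125.55299149]
 [313.25318857 222.28342952]]
```

Scaled: 0.079 m / 0.6 = 0.1317, -0.022 m / 0.6 = -0.0367.

Request:
send_rows:
  targets:
    - [0, [0.0433, -0.0117, 0], [0, 0, 0]]
    - [0, [0.0867, -0.025, 0], [0, 0, 0]]
    - [0, [0.1317, -0.0367, 0], [0, 0, 0]]
    - [0, [0.1317, -0.0367, 0.0333], [0, 0, 0]]
    - [0, [0.1317, -0.0367, 0.0833], [0, 0, 0]]

```text
time: 5.7
eef_pos: [0.4644, 0.0589, 0.2177]
eef_rot: [0.0, 0.74, 0.673, 0.001]
ft_force: [1.3, 0.4, -0.2]
gripper_width: 0.0
grasp_force: 0.0
```

Request:
send_rows:
  targets:
    - [0, [0, 0, 0], [0, 0, 0]]
    - [0, [0, 0, 0], [0, 0, 0]]

```text
time: 5.9
eef_pos: [0.4627, 0.0578, 0.2163]
eef_rot: [-0.001, 0.74, 0.672, -0.001]
ft_force: [0.8, 0.2, 1.8]
gripper_width: 0.0001
grasp_force: 0.0
```

```bash
python3 st.py -0.045 0 0.177; python3 - <<'E'
from plant import imaging
import cv2
a=imaging.get_image("top")["color"][170:275,150:250]; b=imaging.get_image("scene")["color"][90:190,125:245]
cv2.imwrite("pics/m3.png",cv2.hconcat([cv2.resize(a,(380,399),interpolation=2),cv2.resize(b,(420,399),interpolation=2)]))
E
```

```text
t 5.9 press xyz [np.float64(-0.0437), np.float64(-0.0023), np.float64(0.2163)] F [0.8 0.2 1.8] w 0.0001 q [0.03 0.03 2.02 0.   1.09 0.13]
turn to desired (deg) [-0.2  0.   0.3]
shift [ 0.0023 -0.0011  0.0394]
```

View pics/m3.png

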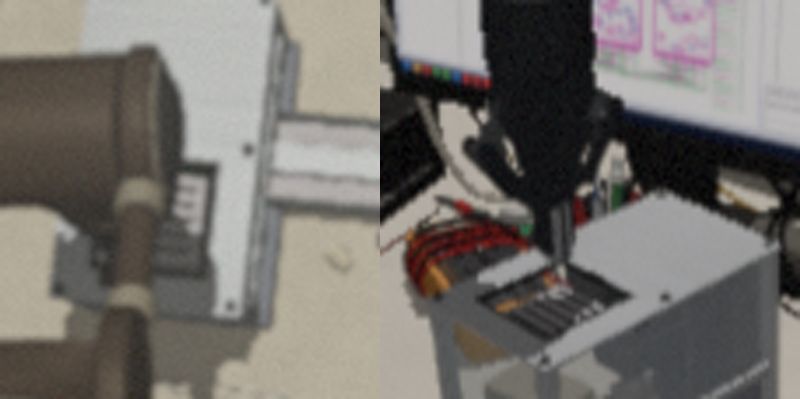

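Scaled: 0.044 m / 0.6 = 0.0733, 0.04 m / 0.6 = 0.0667.

Request:
send_rows:
  targets:
    - [0, [0.0033, 0, 0.02], [0, 0, 0]]
    - [0, [0.0033, 0, 0.04], [0, 0, 0]]
    - [0, [0.0033, 0, 0.0567], [0, 0, 0]]
    - [0, [0.0033, 0, 0.0667], [0, 0, 0]]
    - [0, [0.0033, 0, 0.0733], [0, 0, 0]]

```text
time: 6.5
eef_pos: [0.4629, 0.06, 0.1723]
eef_rot: [-0.001, 0.74, 0.673, -0.001]
ft_force: [-2.4, 0.8, 3.4]
gripper_width: -0.0
grasp_force: 1.5
```

Scaled: 0.014 m / 0.6 = 0.0233, 0.001 m / 0.6 = 0.0017.

Request:
send_rows:
  targets:
    - [0, [0, 0, 0.005], [0, 0, 0]]
    - [0, [0, 0.0017, 0.01], [0, 0, 0]]
    - [0, [0, 0.0017, 0.015], [0, 0, 0]]
    - [0, [0, 0.0017, 0.02], [0, 0, 0]]
    - [0, [0, 0.0017, 0.0233], [0, 0, 0]]

```text
time: 7.0
eef_pos: [0.4632, 0.06, 0.1597]
eef_rot: [-0.002, 0.74, 0.673, -0.002]
ft_force: [-7.5, -0.3, 10.1]
gripper_width: -0.0001
grasp_force: 5.0
```

```bash
python3 st.py
```

```text
t 7.0 press xyz [np.float64(-0.0434), np.float64(-0.0), np.float64(0.1597)] F [-7.5 -0.3 10.1] w -0.0001 q [0.04 0.11 2.06 0.   0.97 0.13]
turn to desired (deg) [-0.3  0.   0.3]
```

Scaled: 0.007 m / 0.6 = 0.0117, 0.006 m / 0.6 = 0.01.

Request:
send_rows:
  targets:
    - [0, [0, 0, 0.005], [0, 0, 0]]
    - [0, [0, 0, 0.01], [0, 0, 0]]
    - [0, [0, 0, 0.0117], [0, 0, 0]]
    - [0, [0, 0, 0.0117], [0, 0, 0]]

```text
time: 7.4
eef_pos: [0.4637, 0.06, 0.156]
eef_rot: [-0.002, 0.74, 0.673, -0.002]
ft_force: [-14.4, -0.2, 28.6]
gripper_width: -0.0003
grasp_force: 15.2
```

```bash
python3 st.py
```

```text
t 7.4 press xyz [np.float64(-0.0429), np.float64(0.0), np.float64(0.156)] F [-14.4  -0.2  28.6] w -0.0003 q [ 0.04  0.12  2.06 -0.    0.96  0.13]
turn to desired (deg) [-0.3  0.   0.3]
```

Scaled: -0.09 m / 0.6 = -0.15, -0.025 m / 0.6 = -0.0417.

Request:
send_rows:
  targets:
    - [0, [0, 0, 0], [0, 0, 0]]
    - [0, [0, 0, -0.0167], [0, 0, 0]]
    - [0, [0, 0, -0.0417], [0, 0, 0]]
    - [0, [0, 0, -0.075], [0, 0, 0]]
    - [0, [0, 0, -0.15], [0, 0, 0]]

```text
time: 7.9
eef_pos: [0.4626, 0.0598, 0.2399]
eef_rot: [-0.002, 0.74, 0.673, -0.003]
ft_force: [0.7, -0.1, -0.0]
gripper_width: -0.0004
grasp_force: 0.0
```

```bash
python3 st.py 0.025 -0.134 0.23
```

```text
t 7.9 press xyz [np.float64(-0.044), np.float64(-0.0003), np.float64(0.2399)] F [ 0.7 -0.1 -0. ] w -0.0004 q [ 0.04  0.01  1.99 -0.    1.15  0.13]
turn to desired (deg) [-0.4  0.1  0.3]
shift [-0.134   0.0684  0.0096]
```

Scaled: -0.134 m / 0.6 = -0.2233, -0.01 m / 0.6 = -0.0167, 0.3 degrees / 180 = 0.0017.

Request:
send_rows:
  targets:
    - [0, [-0.05, 0.025, -0.0167], [0, 0, 0]]
    - [0, [-0.1167, 0.0583, -0.0167], [0, 0, 0]]
    - [0, [-0.1833, 0.0917, -0.0167], [0, 0, 0]]
    - [0, [-0.2233, 0.1133, -0.0167], [0, 0, 0]]
    - [0, [-0.2233, 0.1133, -0.0167], [0, 0, 0.0017]]

```text
time: 8.4
eef_pos: [0.5219, -0.0833, 0.2527]
eef_rot: [0.002, 0.743, 0.669, 0.001]
ft_force: [0.1, -0.2, 0.5]
gripper_width: 0.0001
grasp_force: 0.0
```

```bash
python3 st.py 0.025 -0.134 0.067; python3 - <<'E'
from plant import imaging
import cv2
a=imaging.get_image("top")["color"][150:285,150:300]; b=imaging.get_image("scene")["color"][90:250,165:315]
cv2.imwrite("pics/m4.png",cv2.hconcat([cv2.resize(a,(420,378),interpolation=2),cv2.resize(b,(354,378),interpolation=2)]))
E
```

```text
t 8.4 press xyz [np.float64(0.0294), np.float64(-0.1368), np.float64(0.2527)] F [ 0.1 -0.2  0.5] w 0.0001 q [-0.24  0.11  1.85 -0.    1.17 -0.13]
turn to desired (deg) [ 0.2  0.1 -0.2]
shift [ 0.003  -0.005   0.1857]
```

View pics/m4.png

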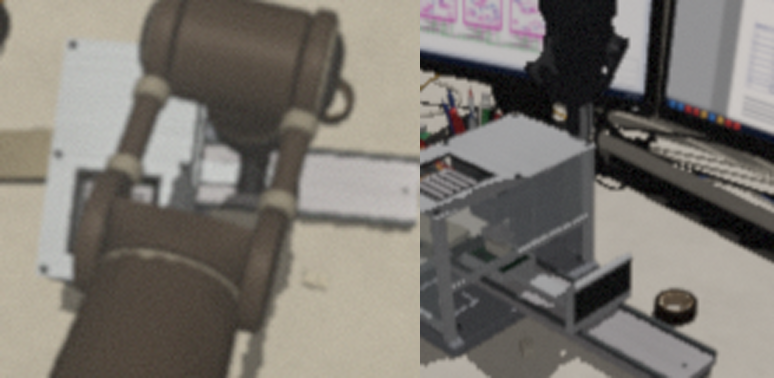

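Request:
send_rows:
  targets:
    - [0, [0, 0, 0.025], [0, 0, 0]]
    - [0, [0, 0, 0.0667], [0, 0, 0]]
    - [0, [0, 0, 0.1167], [0, 0, 0]]
    - [0, [0, 0, 0.1667], [0, 0, 0]]
    - [0, [0, 0, 0.1667], [0, 0, 0]]

```text
time: 9.0
eef_pos: [0.5156, -0.0777, 0.148]
eef_rot: [-0.004, 0.741, 0.671, -0.003]
ft_force: [-0.7, 1.0, -0.5]
gripper_width: 0.0003
grasp_force: 0.0
```

```bash
python3 st.py 0.025 -0.134 0.067
```

```text
t 9.0 press xyz [np.float64(0.0226), np.float64(-0.1318), np.float64(0.148)] F [-0.7  1.  -0.5] w 0.0003 q [-0.23  0.24  1.95  0.    0.97 -0.13]
turn to desired (deg) [-0.6 -0.1  0.1]
shift [-0.0024  0.0032  0.081 ]
```

Now down beside the plate, then out slowly.

Scaled: 0.082 m / 0.6 = 0.1367, 0.064 m / 0.6 = 0.1067.

Request:
send_rows:
  targets:
    - [0, [-0.0017, 0.0033, 0.0333], [0, 0, 0]]
    - [0, [-0.0017, 0.0033, 0.07], [0, 0, 0]]
    - [0, [-0.0017, 0.0033, 0.1067], [0, 0, 0]]
    - [0, [-0.0017, 0.0033, 0.1367], [0, 0, 0]]
    - [0, [-0.0017, 0.0033, 0.1367], [0, 0, 0]]

```text
time: 9.5
eef_pos: [0.5204, -0.08, 0.0693]
eef_rot: [-0.002, 0.741, 0.671, -0.001]
ft_force: [-0.9, 0.4, 0.3]
gripper_width: -0.0003
grasp_force: 0.0
```

Scaled: -0.056 m / 0.6 = -0.0933, -0.044 m / 0.6 = -0.0733.

Request:
send_rows:
  targets:
    - [0, [-0.0167, 0, 0], [0, 0, 0]]
    - [0, [-0.0333, 0, 0], [0, 0, 0]]
    - [0, [-0.0533, 0, 0], [0, 0, 0]]
    - [0, [-0.0733, 0, 0], [0, 0, 0]]
    - [0, [-0.0933, 0, 0], [0, 0, 0]]

```text
time: 10.0
eef_pos: [0.5172, -0.1383, 0.0715]
eef_rot: [0.001, 0.742, 0.67, 0.001]
ft_force: [1.5, 3.4, 2.6]
gripper_width: -0.0002
grasp_force: 1.7
```

```bash
python3 st.py 0.025 -0.257 0.067
```

```text
t 10.0 press xyz [np.float64(0.0302), np.float64(-0.1919), np.float64(0.0715)] F [1.5 3.4 2.6] w -0.0002 q [-0.34  0.37  1.96  0.    0.81 -0.24]
turn to desired (deg) [ 0.2  0.  -0. ]
shift [-0.0651 -0.0052  0.0045]
```

Scaled: -0.056 m / 0.6 = -0.0933, -0.001 m / 0.6 = -0.0017.

Request:
send_rows:
  targets:
    - [0, [-0.02, -0.0017, 0], [0, 0, 0]]
    - [0, [-0.04, -0.0033, 0], [0, 0, 0]]
    - [0, [-0.06, -0.005, 0], [0, 0, 0]]
    - [0, [-0.08, -0.005, 0], [0, 0, 0]]
    - [0, [-0.0933, -0.005, 0], [0, 0, 0]]

```text
time: 10.5
eef_pos: [0.5072, -0.1935, 0.0702]
eef_rot: [-0.0, 0.742, 0.67, -0.0]
ft_force: [2.3, 3.2, 0.6]
gripper_width: -0.0002
grasp_force: 1.6
```

Scaled: -0.014 m / 0.6 = -0.0233, -0.01 m / 0.6 = -0.0167.

Request:
send_rows:
  targets:
    - [0, [-0.0083, 0, 0], [0, 0, 0]]
    - [0, [-0.0167, 0, 0], [0, 0, 0]]
    - [0, [-0.0233, 0, 0], [0, 0, 0]]
    - [0, [-0.0233, 0, 0], [0, 0, 0]]

```text
time: 10.9
eef_pos: [0.5063, -0.2018, 0.0702]
eef_rot: [-0.003, 0.743, 0.669, 0.003]
ft_force: [4.9, 16.8, 5.6]
gripper_width: 0.0001
grasp_force: 8.2
```

```bash
python3 st.py 0.025 -0.257 0.067
```

```text
t 10.9 press xyz [np.float64(0.0258), np.float64(-0.2562), np.float64(0.0702)] F [ 4.9 16.8  5.6] w 0.0001 q [-0.46  0.39  1.93  0.01  0.82 -0.37]
turn to desired (deg) [-0.1 -0.5 -0.2]
shift [-0.0008 -0.0008  0.0032]
```

Scaled: -0.105 m / 0.6 = -0.175, -0.06 m / 0.6 = -0.1.

Request:
send_rows:
  targets:
    - [0, [0, 0, 0], [0, 0, 0]]
    - [0, [0.0333, 0, 0], [0, 0, 0]]
    - [0, [0.05, 0, -0.0333], [0, 0, 0]]
    - [0, [0.05, 0, -0.1], [0, 0, 0]]
    - [0, [0.05, 0, -0.175], [0, 0, 0]]

```text
time: 11.4
eef_pos: [0.5065, -0.1756, 0.174]
eef_rot: [-0.003, 0.741, 0.671, -0.002]
ft_force: [1.2, 0.7, -0.4]
gripper_width: 0.0002
grasp_force: 0.0
```

Scaled: -0.15 m / 0.6 = -0.25, -0.11 m / 0.6 = -0.1833.

Request:
send_rows:
  targets:
    - [0, [0, 0, -0.0667], [0, 0, 0]]
    - [0, [-0.05, 0, -0.1333], [0, 0, 0]]
    - [0, [-0.1167, 0, -0.1667], [0, 0, 0]]
    - [0, [-0.1833, 0, -0.1667], [0, 0, 0]]
    - [0, [-0.25, 0, -0.1667], [0, 0, 0]]

```text
time: 11.9
eef_pos: [0.4933, -0.3276, 0.2764]
eef_rot: [0.001, 0.742, 0.671, -0.001]
ft_force: [0.4, 0.1, 0.2]
gripper_width: 0.0003
grasp_force: 0.0
```

Scaled: -0.06 m / 0.6 = -0.1, -0.04 m / 0.6 = -0.0667.

Request:
send_rows:
  targets:
    - [0, [-0.0667, 0, 0], [0, 0, 0]]
    - [0, [-0.1, 0, 0], [0, 0, 0]]
    - [0, [-0.1, 0, 0], [0, 0, 0]]
    - [0, [-0.1, 0, 0], [0, 0, 0]]
    - [0, [-0.1, 0, 0], [0, 0, 0]]

```text
time: 12.4
eef_pos: [0.488, -0.3837, 0.2748]
eef_rot: [-0.001, 0.741, 0.671, 0.0]
ft_force: [0.5, 0.0, 0.1]
gripper_width: 0.0
grasp_force: 0.0
```

```bash
python3 st.py; python3 - <<'E'
from plant import imaging
import cv2
a=imaging.get_image("top")["color"][150:285,150:320]; b=imaging.get_image("scene")["color"][130:265,130:300]
cv2.imwrite("pics/m5.png",cv2.hconcat([cv2.resize(a,(400,318),interpolation=2),cv2.resize(b,(400,318),interpolation=2)]))
E
```

```text
t 12.4 press xyz [np.float64(0.0259), np.float64(-0.439), np.float64(0.2748)] F [0.5 0.  0.1] w 0.0 q [-0.74  0.28  1.61  0.    1.25 -0.64]
turn to desired (deg) [-0.1 -0.1  0.1]
```

View pics/m5.png

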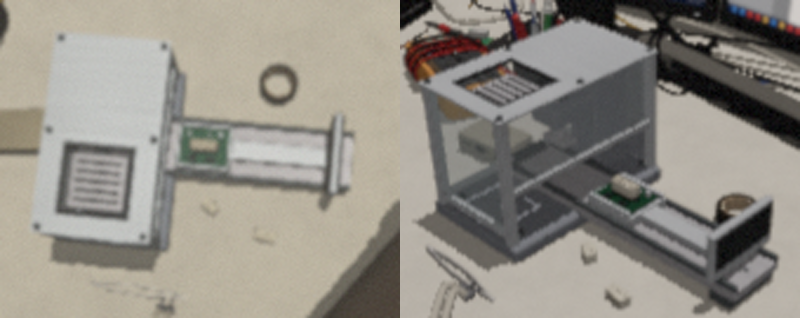

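The picture shows the plate at its outer stop, at (337,150) in the top view and (740,235) in the scene view. The connector sits lower on its board, the lever is up, and the loose things haven't moved.

```bash
python3 -c "
from plant import manip; print(manip.hand_in())"
```

```text
the job is handed in; nothing more can be done
None
```

The job is handed in, but no verdict came back: by contact force and the final pictures, the shuttle went in to its stop, the lever bottomed out (about 21 mm down at 28 N) and came back up, and the shuttle is at its outer stop with the loose things unmoved.

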